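# Stamp a guitar bridge blank in the spring marking press

### The job

Mark the bridge blank in the spring marking press: first push the open drawer fully home until it seats in its detent, then pull the striker knob up until the sear catches and holds it, and let go. Then press the trip paddle down to fire the striker, and let everything go. Leave the other things on the bench where they are.

Things in the scene. Friction and masses are not known exactly. Their poses are not given: they have to be found in the camera images.
- press: Grey spring marking press fixed to the bench, 200 mm long (its x), 184 mm wide (y), z up. Origin on the bench straight below the striker's axis; the drawer opens towards its -x, the trip paddle is on its +y side. Side walls are 62 mm high; a 54 mm wide head overhangs the drawer from 125 to 165 mm above the bench, its front end 27 mm before the striker's axis.
- drawer_face (a point): Centre of the flat outer face of the drawer's upright wooden front panel, 45 mm above the bench; x points into the press (push along +x). Panel 172 mm wide (y), 14 mm thick, 6 to 82 mm above the bench, with a flush dark grip slot and no handle. The bridge blank, dark wood, 90 x 34 x 20 mm, is clamped in the drawer.
- drawer (a joint): How far the drawer is open, m: 0 = fully home, start 0.045 to 0.08. It slides with about 1.5 N of friction; from 0.012 to 0.005 a spring detent resists with up to about 10 N, past that it pulls the drawer home to 0 (hard stop) and holds it there with about 4 N.
- knob (a point): Centre of the black striker knob: an upright cylinder 34 mm in diameter and 26 mm high on top of the vertical striker rod (14 mm thick), 245 mm above the bench at rest; pinch it from above. Free above and all round; the next highest part below it, the sear's tooth, ends 208 mm above the bench (212 mm as the collar passes it).
- striker (a joint): How far the striker is drawn up, m: 0 = down, as at the start; upper stop 0.055. Pulling takes 8 N at first, 15 N at the end; from 0.009 its collar pushes the sear's tooth aside. By 0.043 the sear has snapped in under the collar; let go, the striker then rests at about 0.037. Let go earlier, it flies back down.
- trip_pad (a point): Centre of the top of the trip paddle, a flat bare metal pad 36 x 36 mm at the outer end of the sear lever, 177 mm above the bench, 98 mm to the press's +y side of the striker's axis. Pressed straight down it swings about a hinge 66 mm away on the striker's side. Nothing stands under it down to the side wall.
- trip (a joint): Angle of the sear lever, rad: 0 = at rest, grows as the paddle is pressed down, stop at 0.45. With the striker held up, pressing takes about 7 N and lets the striker off at about 0.26 (paddle 18 mm down; 24 mm is safe). A spring brings it back to 0 when let go.
- sanding_block: Bystander: wooden sanding block with a cork sole, 120 x 60 x 28 mm; origin at the centre of its underside. Leave it.
- screwdriver: Bystander: screwdriver with a pale wooden handle lying on the bench along its x, about 200 mm long. Leave it.
- jar: Bystander: closed glass jar, 70 mm in diameter, 85 mm high; origin at the centre of its underside. Leave it.
- neck_offcut: Bystander: offcut of dark neck wood, 150 x 45 x 30 mm; origin at the centre of its underside. Leave it.

How it is judged:
By the outcome, as a careful person would: the job done as asked, in the order asked, and still so for the second after the job is handed in, with the robot touching nothing.
It also fails if it takes over 61 s, if anything falls off the work surface, if the arm or the gripper's body presses on something with over 40 N, if the wrist force passes 120 N, or if a joint passes its speed limit or range.

### The arm

A 6-joint arm with a two-finger parallel gripper is mounted at the origin on the work surface. World frame = base frame: x ahead of the robot, y to its left, z up, the work surface at z = 0. Lengths are in m, angles in rad, forces in N, time in s.
With the tool pointing down it reaches from about 0.375 to 0.925 m from the base axis. Payload 5.7 kg.
Tool frame: the origin (TCP) lies midway between the tips of the shut fingers; the grasp point (between the pads) lies 19 mm behind it; z points along the fingers, x is the direction in which the jaws open and shut, and the axes are right-handed (so a half turn about z gives the same grasp; the last joint's range is limited). The gripper opens to 88 mm and grips with 3 to 60 N. Pads are 20 mm wide; open, the fingers measure 115 mm over their backs; the gripper's body (75 mm by 178 mm) begins 61 mm behind the grasp point.
Start: joints at [-1.243, 0.359, 1.51, -0, 1.272, -0.115], TCP at [0.257, -0.542, 0.223] pointing down, gripper open.
Joint ranges: [-2.97, 2.97], [-1.01, 2.36], [0.21, 2.38], [-0.96, 4.11], [0.2, 2.71], [-2.98, 2.98]. Speed limits (rad/s): [2.39, 2.39, 3.14, 3.14, 3.14, 3.14].

### API

Orientations are given as a unit quaternion [x, y, z, w].
In Python, from bench import move_ptp, servo_line, goto_joints, move_gripper, sleep, inverse_kinematics, capture, PlanningError, close_job, spot_in, silhouettes, current_clock, current_joint_pos, current_qvel, current_joint_torque, current_position, current_orientation, current_force, current_torque, current_finger_gap gives the robot as it stands. Calls block until the motion is done:
- move_ptp(position, orientation): joint-space move of the TCP to a pose.
- servo_line(position, orientation=None, rate=0.15, contact_N=None): straight line of the TCP; orientation=None keeps the orientation; rate is the mean speed in m/s. With contact_N (N) it stops when the force on the tool has changed by that much, and returns True; else False.
- goto_joints(angles): joint-space move.
- move_gripper(opening): finger opening in m; the grip force is fixed at half the most; returns when the fingers have stopped.
- sleep(seconds).
- inverse_kinematics(position, orientation): joint angles nearest the present ones, or None.
- capture(name): name is "scene" or "top" or "wrist"; returns a dict with "image" (400x640x3 uint8, blue, green, red), "range_z" (400x640 float32, m along the optical axis (not along the pixel's ray), 0 where there is no reading), "intrinsics" (3x3 intrinsics, pixels), "R" (3x3) and "t" (3): a world point X has camera coordinates R X + t. Camera axes: x right, y down, z forward; pixel columns grow to the right and rows downward; lengths in m; the calibration is good to about 2 mm. The wrist camera is an equidistant fisheye: a pixel r from the principal point sees the ray r / f radians off the axis. A picture is of the moment at which its call begins.
A pose or a line that the arm cannot do raises PlanningError and nothing moves.
- close_job(): hands the job in, once; it reports no verdict.
Trained networks look in the newest picture that a camera, given by its name, has taken for a name from the list of things; names that differ only in an ending like _2 or _b are one class to them, and where a whole thing is asked for, a point or a joint stands for the part that bears it (a point fixed in the world has none). Each returns a list of dicts, best first, with "conf" (0 to 1); they miss things now and then, are a little off and sometimes report something else, mostly with a low value. They report only what shows in the picture. A call takes as long as a camera call.
- spot_in(camera, query): "xy" ([column, row] in pixels, amid what is visible of it).
- silhouettes(camera, query): "region" (400x640 bool, what is visible of it) and "xy" ([column, row] in pixels, amid what is visible of it).
Readings, each from a call of its own:
- current_clock(): time.
- current_joint_pos(): joint angles.
- current_qvel(): joint speeds.
- current_joint_torque(): joint torques, N m.
- current_position(): TCP position.
- current_orientation(): TCP orientation.
- current_force(): force on the tool from outside, world axes, zero at the start.
- current_torque(): the same for the moment, N m.
- current_finger_gap(): finger opening in m.
Only numpy, scipy, OpenCV 4.12 (cv2) and the standard library are available. Lean on these libraries where they do the work, as an engineer would, in place of code of your own. Each camera call takes 0.05 s, during which the arm holds its last target.

## Working session

There is one attempt and no reset: what is moved stays moved. The work goes in short steps, each a Python script; the robot and the scene stay as the last script left them, time stands still between calls to the robot, and variables do not carry over. Pictures are saved under pics/ and viewed, and the job is handed in when it is done.

```bash
mkdir -p pics
cat > h.py <<'E'
import numpy as np, cv2
from bench import *
def w(c,px,z=None):
    u,v=px; K=c["intrinsics"]
    if z is None: z=c["range_z"][int(round(v)),int(round(u))]
    p=np.array([(u-K[0,2])/K[0,0]*z,(v-K[1,2])/K[1,1]*z,z])
    return c["R"].T@(p-c["t"])
def cloud(c,m=None):
    K=c["intrinsics"];Z=c["range_z"]
    ok=Z>0
    if m is not None: ok&=m
    v,u=np.nonzero(ok);z=Z[v,u]
    p=np.stack([(u-K[0,2])/K[0,0]*z,(v-K[1,2])/K[1,1]*z,z],1)
    return (p-c["t"])@c["R"]
E
python3 - <<'E'
from h import *
np.set_printoptions(precision=4,suppress=True)
for n in ["scene","top"]:
    c=capture(n); cv2.imwrite(f"pics/{n}0.png",c["image"])
    print(n,c["R"].T@-c["t"],c["intrinsics"][0,0])
    for q in ["press","drawer_face","knob","trip_pad","sanding_block","screwdriver","jar","neck_offcut"]:
        for r in spot_in(n,q)[:2]:
            print(q,r["conf"],r["xy"],w(c,r["xy"]))
print(current_clock())
E
```

```text
scene [1.4387 0.4351 1.1949] 485.3804878111307
press 0.57 [289.6, 229.7] [ 0.7297 -0.0158  0.168 ]
drawer_face 0.68 [302.3, 205.3] [ 0.5179 -0.0957  0.0181]
knob 0.57 [284.9, 190.7] [ 0.6513 -0.0731  0.2213]
trip_pad 0.72 [311.3, 203.0] [ 0.6216 -0.0062  0.1755]
sanding_block 0.59 [226.9, 237.8] [ 0.7516 -0.2283  0.0326]
screwdriver 0.76 [349.8, 234.1] [0.5574 0.0932 0.0209]
jar 0.56 [392.8, 223.7] [0.5001 0.2065 0.0728]
jar 0.35 [305.0, 208.9] [ 0.5621 -0.0609  0.0626]
neck_offcut 0.68 [192.1, 217.0] [ 0.7313 -0.3751  0.0295]
top [0.4083 0.0342 1.3471] 429.00546520413974
press 0.65 [345.8, 195.4] [ 0.6136 -0.0642  0.1605]
drawer_face 0.65 [356.7, 218.8] [ 0.5632 -0.1094  0.0362]
knob 0.71 [351.5, 179.0] [ 0.6398 -0.0699  0.2604]
trip_pad 0.77 [323.7, 187.2] [ 0.6631 -0.006   0.0137]
trip_pad 0.44 [353.0, 182.5] [ 0.6307 -0.0739  0.2601]
sanding_block 0.8 [396.8, 165.7] [ 0.7365 -0.2343  0.0284]
screwdriver 0.8 [291.0, 220.3] [0.5535 0.0929 0.0255]
jar 0.85 [257.5, 239.7] [0.4865 0.1861 0.0876]
jar 0.7 [448.2, 173.8] [ 0.7146 -0.3951  0.0321]
neck_offcut 0.9 [448.9, 173.5] [ 0.7164 -0.3984  0.0288]
0.9
```

Run:
```python
from h import *
a=cv2.imread("pics/scene0.png")[140:300,160:440]; b=cv2.imread("pics/top0.png")[120:280,220:500]
cv2.imwrite("pics/both0.png",np.vstack([cv2.resize(a,None,fx=1.85,fy=1.85,interpolation=2),cv2.resize(b,None,fx=1.85,fy=1.85,interpolation=2)]))
```

```text
(no output)
```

View pics/both0.png

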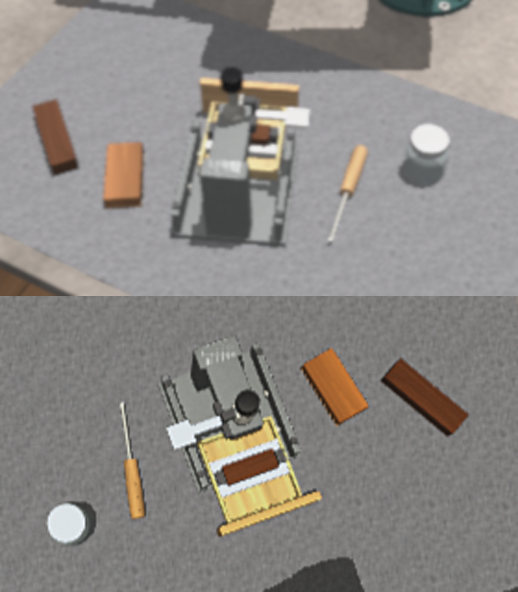

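The scene picture (upper) shows the open drawer facing the robot. In the top picture (lower), the knob is at about (352,179), the white paddle at (318,187) and the panel between (340,218) and (392,212). The press is yawed by roughly +18°. Next I'll fit it properly.

Run:
```python
from h import *
np.set_printoptions(precision=4,suppress=True)
c=capture("top"); P=cloud(c)
near=(np.abs(P[:,0]-.62)<.2)&(np.abs(P[:,1]+.07)<.16)
P=P[near]
def s(lo,hi): return P[(P[:,2]>lo)&(P[:,2]<hi)]
k=s(.245,.27); print("knob",len(k),k.mean(0),k.min(0),k.max(0),cv2.minEnclosingCircle(k[:,:2].astype(np.float32)))
h=s(.158,.17); print("head",len(h),cv2.minAreaRect(h[:,:2].astype(np.float32)),h[:,2].mean())
t=s(.171,.186);t=t[t[:,1]>-.045]; print("pad",len(t),t.mean(0),cv2.minAreaRect(t[:,:2].astype(np.float32)))
f=s(.074,.09); f=f[f[:,0]<.56+.05]
print("panel",len(f),f.mean(0),cv2.minAreaRect(f[:,:2].astype(np.float32)),cv2.fitLine(f[:,:2].astype(np.float32),cv2.DIST_HUBER,0,.01,.01).ravel())
m=silhouettes("top","knob");print([ (x["conf"],x["xy"],x["region"].sum()) for x in m])
m=silhouettes("top","trip_pad")
for x in m[:2]:
    q=cloud(c,x["region"]);print(x["conf"],x["xy"],len(q),np.median(q,0))
c2=capture("scene");P=cloud(c2)
P=P[(np.abs(P[:,0]-.62)<.2)&(np.abs(P[:,1]+.07)<.16)]
k=s(.245,.27); print("knob",len(k),cv2.minEnclosingCircle(k[:,:2].astype(np.float32)),k.mean(0))
t=s(.171,.186);t=t[t[:,1]>-.045]; print("pad",len(t),t.mean(0),cv2.minAreaRect(t[:,:2].astype(np.float32)))
f=s(.074,.09); f=f[f[:,0]<.56+.05]
print("panel",len(f),f.mean(0),cv2.minAreaRect(f[:,:2].astype(np.float32)))
```

```text
knob 137 [ 0.6465 -0.0749  0.257 ] [ 0.6307 -0.0897  0.2462] [ 0.6653 -0.0586  0.2623] ((0.6479926109313965, -0.07559843361377716), 0.017465775832533836)
head 806 ((0.6789024472236633, -0.02051316201686859), (0.1522456258535385, 0.14308348298072815), 17.39891242980957) 0.1648149715359789
pad 286 [ 0.6216 -0.0021  0.1771] ((0.6568858623504639, -0.02339029312133789), (0.06438598036766052, 0.16481687128543854), 58.616268157958984)
panel 275 [ 0.5058 -0.1319  0.082 ] ((0.5058640241622925, -0.13191097974777222), (0.013951905071735382, 0.17163817584514618), 21.737117767333984) [ 0.3709 -0.9287  0.5058 -0.1319]
[(0.56, [350.4, 178.6], np.int64(181))]
0.77 [322.2, 187.2] 342 [ 0.6241 -0.0049  0.1773]
knob 121 ((0.645993709564209, -0.07404280453920364), 0.018582653254270554) [ 0.6495 -0.072   0.2562]
pad 243 [ 0.6231 -0.0026  0.1782] ((0.6542540788650513, -0.014663510024547577), (0.07365834712982178, 0.15148206055164337), 69.62037658691406)
panel 204 [ 0.5023 -0.1214  0.0811] ((0.5030891299247742, -0.1306922733783722), (0.022272922098636627, 0.17195847630500793), 22.11225700378418)
```

```bash
cat >> h.py <<'E'
from scipy.spatial.transform import Rotation as Ro
YAW=np.radians(21.75); A=np.array([.647,-.0751]); EX=np.array([np.cos(YAW),np.sin(YAW)]); EY=np.array([-EX[1],EX[0]])
def pp(x,y,z): return np.r_[A+x*EX+y*EY,z]
def loc(p): d=np.array(p[:2])-A; return np.array([d@EX,d@EY,p[2]])
def down(th):
    x=np.array([np.cos(th),np.sin(th),0]);z=np.array([0,0,-1.]);
    return Ro.from_matrix(np.stack([x,np.cross(z,x),z],1)).as_quat()
np.set_printoptions(precision=4,suppress=True)
E
python3 - <<'E'
from h import *
for th in [YAW,YAW+np.pi,YAW+np.pi/2,YAW-np.pi/2]:
    q=down(th);print(th,[inverse_kinematics(p,q) for p in (pp(-.22,0,.2),pp(-.08,0,.042),pp(0,0,.34),pp(0,.098,.15))])
E
```

```text
0.37960911230876665 [array([-0.4873,  0.1954,  1.8108, -0.    ,  1.1354, -0.8669]), array([-0.2995,  0.5478,  1.7217, -0.    ,  0.8721, -0.6791]), array([-0.2215,  0.3602,  1.2218, -0.    ,  1.5596, -0.6011]), array([-0.087 ,  0.4448,  1.5676, -0.    ,  1.1291, -0.4666])]
3.5212017658985597 [array([-0.4873,  0.1954,  1.8108, -0.    ,  1.1354,  2.2746]), array([-0.2995,  0.5478,  1.7217, -0.    ,  0.8721,  2.4625]), array([-0.2215,  0.3602,  1.2218, -0.    ,  1.5596,  2.5404]), array([-0.087 ,  0.4448,  1.5676, -0.    ,  1.1291,  2.675 ])]
1.9504054391036632 [array([-0.4873,  0.1954,  1.8108, -0.    ,  1.1354, -2.4377]), array([-0.2995,  0.5478,  1.7217, -0.    ,  0.8721, -2.2499]), array([-0.2215,  0.3602,  1.2218, -0.    ,  1.5596, -2.1719]), array([-0.087 ,  0.4448,  1.5676, -0.    ,  1.1291, -2.0374])]
-1.19118721448613 [array([-0.4873,  0.1954,  1.8108, -0.    ,  1.1354,  0.7038]), array([-0.2995,  0.5478,  1.7217, -0.    ,  0.8721,  0.8917]), array([-0.2215,  0.3602,  1.2218, -0.    ,  1.5596,  0.9697]), array([-0.087 ,  0.4448,  1.5676, -0.    ,  1.1291,  1.1042])]
```

Run:
```python
from h import *
q=down(YAW-np.pi/2)
move_gripper(0)
move_ptp(pp(-.215,0,.18),q)
servo_line(pp(-.215,0,.042),rate=.12)
f0=current_force();print(loc(current_position()),f0,current_clock())
r=servo_line(pp(-.178,0,.042),rate=.06,contact_N=18);print(r,loc(current_position()))
r=servo_line(pp(-.065,0,.042),rate=.035,contact_N=20)
print(r,loc(current_position()),current_force()-f0,current_clock())
c=capture("top");cv2.imwrite("pics/t1.png",cv2.resize(c["image"][120:280,220:500],None,fx=2.5,fy=2.5))
```

```text
[-0.2147 -0.0005  0.0425] [0.5087 0.4941 0.0912] 5.3333
False [-0.1782  0.0003  0.0419]
True [-0.1032  0.0004  0.0416] [-0.1526 -0.1611 -1.1384] 8.1333
```

View pics/t1.png

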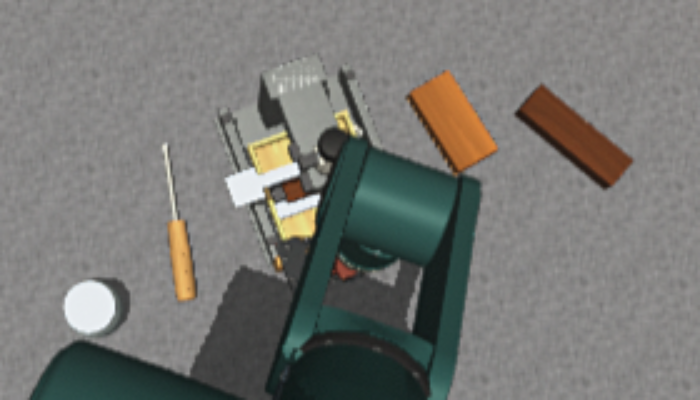

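The drawer is nearly or fully in and the force has dropped to zero. I'll push again from here to tell whether it is at the hard stop.

Run:
```python
from h import *
f0=current_force()
r=servo_line(pp(-.065,0,.042),rate=.02,contact_N=25)
print(r,loc(current_position()),current_force()-f0,current_clock())
servo_line(pp(-.2,0,.05),rate=.15)
move_ptp(pp(-.2,0,.36),q:=down(YAW))
c=capture("top");cv2.imwrite("pics/t2.png",cv2.resize(c["image"][120:280,220:500],None,fx=2.5,fy=2.5))
P=cloud(c);P=P[(np.abs(P[:,0]-.62)<.2)&(np.abs(P[:,1]+.07)<.16)]
f=P[(P[:,2]>.074)&(P[:,2]<.09)]; L=np.array([loc(p) for p in f]); L=L[(L[:,0]<-.05)];print(len(L),L.min(0),L.max(0),np.median(L,0))
move_gripper(.07)
print(current_clock())
```

```text
True [-0.1037  0.0009  0.041 ] [ 0.0766  0.3032 -0.6034] 8.8583
203 [-0.0897 -0.0477  0.0741] [-0.0747  0.0847  0.0896] [-0.0823  0.0227  0.0818]
12.2583
```

View pics/t2.png

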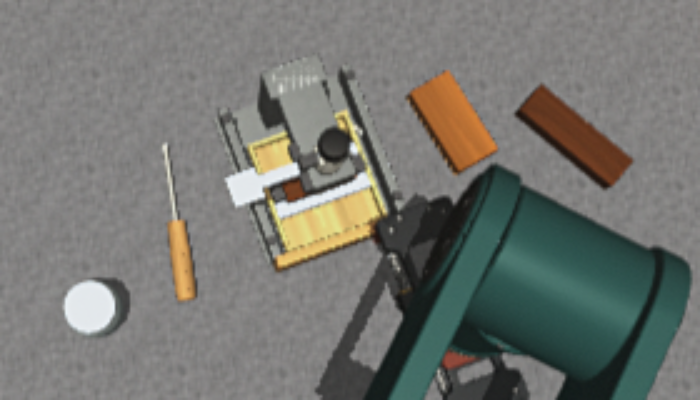

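The panel has moved 71 mm and now sits against the press's front, and it gave no further under 25 N, so the drawer is home. Knob next.

Run:
```python
from h import *
q=down(YAW)
move_ptp(pp(0,0,.31),q)
f0=current_force()
r=servo_line(pp(0,0,.225),q,rate=.12,contact_N=15);print(r,loc(current_position()))
move_gripper(0);print("gap",current_finger_gap(),current_force()-f0)
f0=current_force()
for h in (.02,.04,.047):
    servo_line(pp(0,0,.225+h),q,rate=.06);print(h,loc(current_position()),current_force()-f0,current_finger_gap())
c=capture("scene");cv2.imwrite("pics/s3.png",cv2.resize(c["image"][140:260,200:400],None,fx=4,fy=4))
print(current_clock())
```

```text
False [ 0.0003 -0.0005  0.226 ]
gap 0.033594917707622074 [-4.3185 -1.5327  4.2415]
0.02 [-0.0016  0.0001  0.2442] [  3.3426  -2.4907 -14.9776] 0.03325955512079476
0.04 [-0.0015  0.      0.2649] [  0.4164  -2.2183 -11.0068] 0.033322619587343595
0.047 [-0.0016  0.0001  0.2708] [  3.2575  -2.3265 -18.939 ] 0.033387069542033514
15.8917
```

View pics/s3.png

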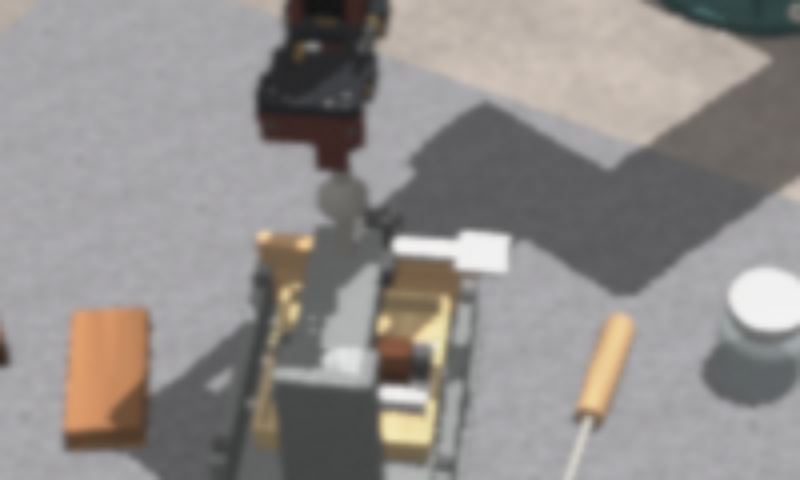

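The collar (grey disc at about (342,197)) has risen with the knob, and the gauge shows 45 mm. I'll lift slightly more for margin, then lower until the sear carries the load before letting go.

Run:
```python
from h import *
q=down(YAW)
servo_line(pp(0,0,.225+.0515),q,rate=.05);print(loc(current_position()),current_force())
for h in (.042,.039,.0365):
    servo_line(pp(0,0,.225+h),q,rate=.04);print(h,loc(current_position()),current_force())
print(current_clock())
```

```text
[-0.0016  0.0001  0.2749] [ -2.1931  -4.5228 -15.564 ]
0.042 [-0.0016  0.0001  0.2652] [ -2.0531  -5.2106 -13.8799]
0.039 [-0.0015  0.0001  0.2624] [ -1.7909  -4.5419 -12.5507]
0.0365 [-0.0015  0.      0.2619] [-4.5751 -3.2202 -4.4856]
17.025
```

Run:
```python
from h import *
q=down(YAW)
move_gripper(.07)
servo_line(pp(0,0,.37),q,rate=.2)
move_ptp(pp(-.02,.13,.37),q)
move_gripper(0)
c=capture("top")
P=cloud(c);P=P[(np.abs(P[:,0]-.62)<.2)&(np.abs(P[:,1]+.07)<.16)]
L=np.array([loc(p) for p in P])
k=L[np.hypot(L[:,0],L[:,1])<.012];print("top cam knob z",k[:,2].max() if len(k) else None)
t=L[(abs(L[:,1]-.098)<.03)&(abs(L[:,0])<.03)&(L[:,2]>.165)&(L[:,2]<.19)];print(len(t))
c=capture("scene");cv2.imwrite("pics/s4.png",cv2.resize(c["image"][140:260,200:400],None,fx=4,fy=4))
P=cloud(c);P=P[(np.abs(P[:,0]-.62)<.2)&(np.abs(P[:,1]+.07)<.16)]
L=np.array([loc(p) for p in P])
k=L[np.hypot(L[:,0],L[:,1])<.02];print("scene knob z",np.sort(k[:,2])[-10:])
t=L[(abs(L[:,1]-.098)<.03)&(abs(L[:,0])<.03)&(L[:,2]>.165)&(L[:,2]<.19)];print("pad",len(t),t.min(0),t.max(0),t.mean(0))
print(current_clock())
```

```text
top cam knob z 0.29892538959943343
1
scene knob z [0.2976 0.2978 0.2978 0.2981 0.2983 0.2986 0.2992 0.2996 0.2998 0.3003]
pad 154 [-0.0228  0.0692  0.1719] [0.0214 0.1172 0.1843] [0.001  0.0957 0.1782]
20.2583
```

View pics/s4.png

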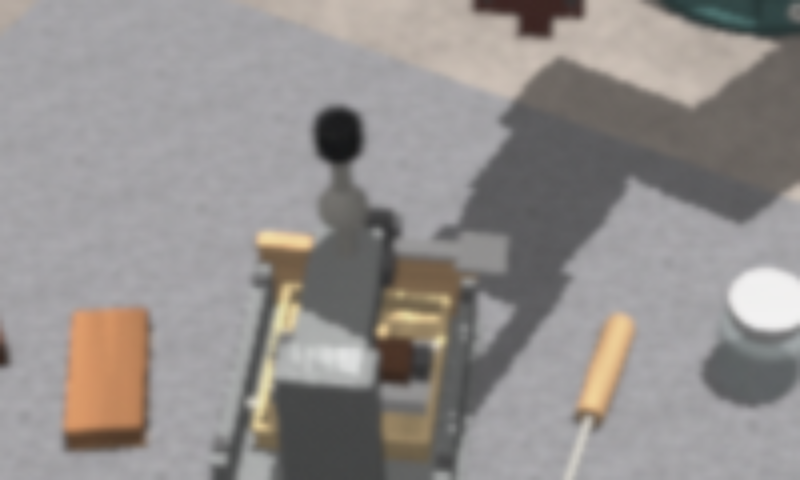

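The striker stays up by itself (knob at about (338,135), top at z≈0.298) and the pad is where expected. Now to press the paddle.

Run:
```python
from h import *
q=down(YAW)
move_ptp(pp(0,.097,.25),q)
f0=current_force()
r=servo_line(pp(0,.097,.185),q,rate=.1,contact_N=20);print(r)
for z in (.17,.16,.1515):
    r=servo_line(pp(0,.097,z),q,rate=.05,contact_N=30);print(r,loc(current_position()),current_force()-f0)
servo_line(pp(0,.097,.25),q,rate=.12)
move_ptp(pp(-.1,.22,.37),q)
move_ptp(pp(-.2,.0,.4),q) if False else None
for n in ("scene","top"):
    c=capture(n);cv2.imwrite(f"pics/{n}5.png",c["image"])
    P=cloud(c);P=P[(np.abs(P[:,0]-.62)<.2)&(np.abs(P[:,1]+.07)<.16)]
    L=np.array([loc(p) for p in P])
    k=L[np.hypot(L[:,0],L[:,1])<.018];print(n,"knob z",np.sort(k[:,2])[-5:])
    t=L[(abs(L[:,1]-.098)<.018)&(abs(L[:,0])<.018)&(L[:,2]>.12)&(L[:,2]<.2)];print("pad",len(t),t.mean(0) if len(t) else 0)
    f=L[(L[:,2]>.074)&(L[:,2]<.088)&(L[:,0]<-.05)];print("panel",len(f),np.median(f,0) if len(f) else 0)
a=cv2.imread("pics/scene5.png")[140:300,160:440]; b=cv2.imread("pics/top5.png")[120:280,220:500]
cv2.imwrite("pics/both5.png",np.vstack([cv2.resize(x,None,fx=1.85,fy=1.85,interpolation=2) for x in (a,b)]))
print(current_force(),current_clock())
```

```text
False
False [0.0013 0.0964 0.1707] [1.5186 0.5279 3.1761]
False [-0.0001  0.0972  0.1597] [0.0711 0.0846 2.8794]
False [0.0002 0.0969 0.1514] [-1.0648 -0.9111  2.887 ]
scene knob z [0.2625 0.2627 0.2628 0.2632 0.264 ]
pad 119 [0.0014 0.0984 0.1778]
panel 86 [-0.0792 -0.059   0.0803]
top knob z [0.2618 0.2619 0.2621 0.2636 0.2637]
pad 122 [-0.0006  0.0939  0.1773]
panel 280 [-0.0825 -0.0002  0.0821]
[-0.3713  0.741   0.328 ] 24.6333
```

View pics/both5.png

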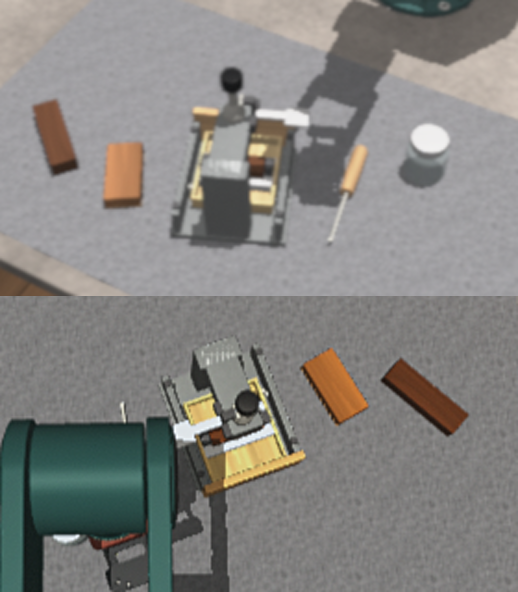

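The knob is back at its rest height (top at 0.263, was 0.298), the paddle is up at 0.177, the drawer is home, and nothing else has moved. I'm handing the job in.

```bash
python3 -c "
from bench import *
close_job()"
```

```text
the job is handed in; nothing more can be done
```

The bridge blank should now be marked: I pushed the drawer home, cocked the striker and let go, then fired it with the trip paddle. The job was handed in at about 25 s of the 61 s allowed. I could not see the mark itself, only that the striker fired.

- **Drawer:** it moved in 71 mm to its stop and gave no further under a second push of up to 25 N. It was still there in the last pictures.
- **Striker:** I drew it up about 49 mm and lowered it until the sear took the load. After release the knob stayed up on its own, its top at about 0.298 m.
- **Firing:** I pressed the paddle down about 25 mm. The knob's top dropped to about 0.263 m, against about 0.262 m at the start, and the paddle sprang back to 0.177 m.
- **Bystanders:** all four looked unmoved in the final scene picture. The arm hid the jar and most of the screwdriver in the last top picture, so that view could not confirm those two.

The gripper was clear of everything at the end, and none of the checks failed. The one ambiguous reading was zero force after the first drawer push, and the second push settled it.

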